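Restock the slotted carton rack and close its bail

ROBOT

A 7-joint arm with a two-finger parallel gripper is mounted at the origin on the work surface. World frame = base frame: x ahead of the robot, y to its left, z up, the work surface at z = 0. Lengths are in m, angles in rad, forces in N, time in s.
With the tool pointing down it reaches from about 0.425 to 0.925 m from the base axis. Payload 6.8 kg.
Tool frame: the origin (TCP) lies between the finger pads; the fingertips stand finger_overhang ahead of it and the grasp point (between the pads) lies 6 mm ahead of it (finger_overhang is the distance from the TCP to the fingertips, in m); z points along the fingers, y is the line along which they close (so a half turn about z gives the same grasp; the last joint's range is limited). The gripper opens to 85 mm and grips with 20 to 120 N. Pads are 22 mm wide; open, the fingers measure 114 mm over their backs; the gripper's body (76 mm by 85 mm) begins 54 mm behind the grasp point. The pads swing forward as they close: fully open they stand 13 mm farther back than shut.
Start: joints at [-1.255, 0.477, 0.022, 1.555, -0.011, 1.109, -0.083], TCP at [0.278, 0.615, 0.256] pointing down, gripper open.
Joint ranges: [-2.96, 2.96], [-0.34, 2.1], [-1.41, 1.46], [0.24, 2.44], [-1.37, 4.51], [0.17, 1.92], [-2.96, 2.96]. Speed limits (rad/s): [2.39, 2.39, 3.14, 3.14, 3.14, 3.14, 3.14].

INTERFACE

Orientations are given as a unit quaternion [w, x, y, z].
In Python, from station import * gives the robot as it stands.
- The arm moves only by the tool drive_tool, never from a script. Its argument "increments" is a list of rows, each an object of numbers: "claw": the finger opening in m, from 0 to 0.0854; "dx", "dy", "dz": the shift along the tool's x, y, z in m; "wx", "wy", "wz": the turn, a rotation vector about the tool's x, y, z in degrees. A call has 1 to 20 rows; each row shifts and turns the commanded pose from where the row before left it, along the tool's axes as they then stand; what a row does not reach is not made up. A row lasts 1/8 s, in which the tool goes at most 62.5 mm and 10.7 degrees, less where a joint would pass 70% of its speed; a pose out of reach is approached as far as the arm can. A call with a gripper value outside its range is refused whole. The fingers move at their own pace and stop on an object; "newtons" is the grip in N (left out, the last holds). Time passes only in rows, so rows that do not move let the fingers close. It gives the time, the measured TCP pose, the force, the opening and the grip force at its end, in the units of the state.
- get_obs(): the state, without advancing time (a new reading comes with each control period).
- read_camera(name): name is "scene" or "top"; returns (picture, depth): 384x512x3 uint8, red, green, blue; 384x512 float32, m along the optical axis (not along the pixel's ray), 0 where there is no reading.
- calibration(name): a dict with "intrinsics" (3x3 intrinsics, pixels), "R" (3x3) and "t" (3): a world point X has camera coordinates R X + t. Camera axes: x right, y down, z forward; pixel columns grow to the right and rows downward; lengths in m; the calibration is good to about 2 mm. A picture is of the moment at which its call begins. calibration takes no time and is no camera call.
- hand_in(): hands the job in; it is judged then, once.
The state is a dict: "t": time; "q": joint angles; "joint_vel": joint speeds; "joint_torque": joint torques, N m; "eef_pos": TCP position; "tool_rot": TCP orientation; "contact_force": force on the tool from outside, world axes, zero at the start; "torque": the same for the moment, N m; "gripper_width": opening from 0.0 (shut) to 1.0 (fully open); "grasp_force": force on a finger pad.
Only numpy, scipy, OpenCV 4.12 (cv2) and the standard library are available. Lean on these libraries where they do the work, as an engineer would, in place of code of your own. Each camera call takes 0.05 s, during which the arm holds its last target. There are 200 camera calls.

TASK

Restock the carton rack: swing its steel retaining bail up and over so that it stays open, then stand the loose carton upright part-way in the mouth of the empty slot (at least 30 mm short of home) and let go of it. Then push both this carton and the one that has slipped forward fully home, so that all four stand upright against the back, and swing the bail closed again in front of them. Do not tip over any carton and leave the other things on the counter where they are.

Things in the scene. Friction and masses are not known exactly. Their poses are not given: they have to be found in the camera images.
- rack: fixed aluminium comb rack, 4 slots open at top and front (-x, towards the robot), no floor: cartons stand on the counter. Origin on the counter, mid-rack; x to the closed back, y across, z up. Slot centres at y = -57, -19, 19, 57 mm, each 33 wide; walls 5 thick, 60 tall (outer two 75), x = -40 to 60. Back panel 80 tall, inner face x = 60. A carton fully home has centre x = 0, front x = -60 mm
- empty_slot (a point): point on the counter where the centre of a fully home carton's underside belongs in the one empty slot; axes parallel to the rack's. Which of the 4 slots is empty varies; a thin blank paper slip lies on the counter in each slot
- bail (a joint): rad; angle of the steel retaining bail on the rack. 0 = closed (level, in front of the cartons, pointing to rack -x), 1.57 = straight up, 2.0 = open, at its stop, leaning back over the cartons. Weighs 0.2 kg, hinge damped (0.15 N m s/rad): it falls slowly by itself to open when past upright, to closed when short of it
- bail_hinge (a point): point on the bail's hinge line, in the middle of the rack, 60 mm above the counter; the hinge line is the rack's y axis direction; axes parallel to the rack's
- bail_tab (a point): grip point of the bail's tab, mid-rack, 135 mm from the hinge line. The tab is a flat steel tongue 18 mm wide (along the hinge line), 8 thick, reaching out to 155 mm from the hinge line. At 105 mm a 10 mm round cross bar, 174 long, runs parallel to the hinge line; arms outside the rack's ends (87 mm either side of the middle) join it to the hinge
- carton: the loose carton to be loaded, standing on edge on the counter beside the rack: 120 mm long (its x), 26 mm thick (its y), 100 mm tall, white with a blue band, 0.14 to 0.28 kg. Origin at the centre of its underside
- stock0: carton of the same kind and size (120 x 26 x 100 mm, 0.2 kg, origin at the centre of its underside, x along its length) standing in a slot of the rack, fully home
- stock1: carton of the same kind and size (120 x 26 x 100 mm, 0.2 kg, origin at the centre of its underside, x along its length) standing in a slot of the rack, fully home
- stock2: carton of the same kind and size (120 x 26 x 100 mm, 0.2 kg, origin at the centre of its underside, x along its length) standing in a slot of the rack; this one has slipped forward and sticks out 14 to 22 mm beyond the fully home position
- tub: bystander: white plastic tub with lid, 84 mm dia, 105 mm tall; origin at the centre of its underside
- nipple: bystander: brass pipe nipple, 36 mm dia, 55 mm tall, standing; origin at the centre of its underside
- locknut: bystander: brass lock-nut ring, 52 mm dia, 12 mm thick, lying flat; origin at the centre of its underside
- wrench: bystander: steel wrench, 180 mm long, lying flat
- flatbox: bystander: low white box 110 x 75 x 35 mm; origin at the centre of its underside
- can: bystander: grey can, 66 mm dia, 100 mm tall; origin at the centre of its underside
- cartridge: bystander: grey tap cartridge, 32 mm dia, 72 mm tall, standing; origin at the centre of its underside
There are look-alikes about, which are no part of the job. What is shaped like the stock1 but green or orange is not meant.

How it is judged:
On the way, in this order (a step that is already met when the one before it is completed fails the run):
1. the bail is swung open and stays there (value of joint bail above 1.7 rad and velocity of joint bail below 0.1 rad/s), for 0.2 s.
2. the carton stands upright part-way in the empty slot (25 to 90 mm short of home), let go, the bail open (y of carton in the frame of empty_slot between -0.008 and 0.008 m and angle between carton's own z axis and vertical below 0.06 rad and height (world z) of carton below 0.006 m and x of carton in the frame of empty_slot between -0.09 and -0.025 m and contact force between the fingers and carton below 0.1 N and value of joint bail above 1.7 rad), for 0.2 s.
3. all four cartons are upright and fully home (within 6 mm), the bail still open (y of carton in the frame of empty_slot between -0.008 and 0.008 m and angle between each of carton, stock0, stock1, stock2's own z axis and vertical below 0.06 rad and height (world z) of each of carton, stock0, stock1, stock2 below 0.006 m and x of carton in the frame of empty_slot between -0.006 and 0.006 m and x of each of stock0, stock1, stock2 in the frame of rack above -0.006 m and value of joint bail above 1.7 rad), for 0.2 s.
4. the bail is closed in front of them (value of joint bail below 0.06 rad), for 0.2 s.
At the end, for the whole second after the job is handed in: The carton stands upright (within 0.06 rad) on the counter in the formerly empty slot, within 6 mm of fully home and 8 mm of the slot's centre line; the other three cartons stand upright in their slots within 6 mm of fully home; the bail is closed (below 0.06 rad); all cartons are at rest (y of carton in the frame of empty_slot between -0.008 and 0.008 m and angle between each of carton, stock0, stock1, stock2's own z axis and vertical below 0.06 rad and height (world z) of each of carton, stock0, stock1, stock2 below 0.006 m and x of carton in the frame of empty_slot between -0.006 and 0.006 m and x of each of stock0, stock1, stock2 in the frame of rack above -0.006 m and value of joint bail below 0.06 rad and linear speed of each of carton, stock0, stock1, stock2 below 0.02 m/s); the robot touches nothing.
It fails at once if a carton is tipped over (more than 0.6 rad) (angle between any of carton, stock0, stock1, stock2's own z axis and vertical above 0.6 rad).
It fails at once if a bystander is moved more than 30 mm (distance of any of tub, nipple, locknut, wrench, flatbox, can, cartridge from where it was at the start of the episode above 0.03 m).
It also fails if it takes over 72 s, if anything falls off the work surface, if the arm or the gripper's body presses on something with over 40 N, if the wrist force passes 120 N, or if a joint passes its speed limit or range.

## Working session

There is one attempt and no reset: what is moved stays moved. The work goes in short steps, Python scripts to look and compute and a tool call to move; the robot and the scene stay as the last step left them, time stands still between calls to the robot, and variables do not carry over. Pictures are saved under pics/ and viewed, at most 10 in all, crops included, and the job is handed in when it is done.

Besides the shell and the picture viewer there is one more tool, called by a JSON object that holds its "op" and its "data", one argument or row to a line. drive_tool: Moves the arm, as the interface text tells. Its arguments: {"type":"object","properties":{"increments":{"type":"array","items":{"type":"object","properties":{"claw":{"type":"number"},"dx":{"type":"number"},"dy":{"type":"number"},"dz":{"type":"number"},"wx":{"type":"number"},"wy":{"type":"number"},"wz":{"type":"number"}}}},"newtons":{"type":"number"}},"required":["increments"]}

```bash
ls; mkdir -p pics; python3 - <<'E'
from station import *
import cv2,numpy as np
o=get_obs();print(o)
for n in("scene","top"):
    p,d=read_camera(n);c=calibration(n);np.savez(f"{n}0.npz",p=p,d=d,**c)
    cv2.imwrite(f"pics/{n}0.png",cv2.resize(p[:,:,::-1],(800,600)));print(c)
E
```

```text
pics
{'t': 0.0, 'q': array([-1.25508869,  0.47778777,  0.0223401 ,  1.55649891, -0.01148875,
        1.10928586, -0.08309183]), 'joint_vel': array([-0.0010748 ,  0.00086131, -0.00054369,  0.00021384, -0.00141006,
        0.00142985, -0.00036024]), 'joint_torque': array([-3.98763382e-05, -5.96450937e+01,  1.60707179e+00, -2.81196374e+01,
        1.22513555e-02,  9.20812832e-03,  1.02822770e-05]), 'eef_pos': array([0.27736539, 0.61475914, 0.25531392]), 'tool_rot': array([-1.21695044e-04,  2.10304812e-01,  9.77635427e-01, -9.17789075e-04]), 'contact_force': array([-0.3529897 , -0.44265814,  0.00317047]), 'torque': array([-0.03493068,  0.01919661, -0.01578214]), 'grasp_force': 0.0, 'gripper_width': 1.0021337997830921}
{'intrinsics': array([[435.23748221,   0.        , 257.97079259],
       [  0.        , 435.23748221, 185.36619238],
       [  0.        ,   0.        ,   1.        ]]), 'R': array([[ 0.3330036 ,  0.94277367,  0.01692348],
       [ 0.5782534 , -0.19000634, -0.79342334],
       [-0.74480307,  0.27399889, -0.60843487]]), 't': array([-0.10895883, -0.27694339,  1.59570748])}
{'intrinsics': array([[450.1580112 ,   0.        , 259.22681738],
       [  0.        , 450.1580112 , 186.69402829],
       [  0.        ,   0.        ,   1.        ]]), 'R': array([[-0.02454544, -0.99967842, -0.00636983],
       [-0.9811293 ,  0.02531142, -0.19168888],
       [ 0.19178847,  0.00154454, -0.98143507]]), 't': array([-0.05076154,  0.54252006,  1.45824207])}
```

View pics/scene0.png

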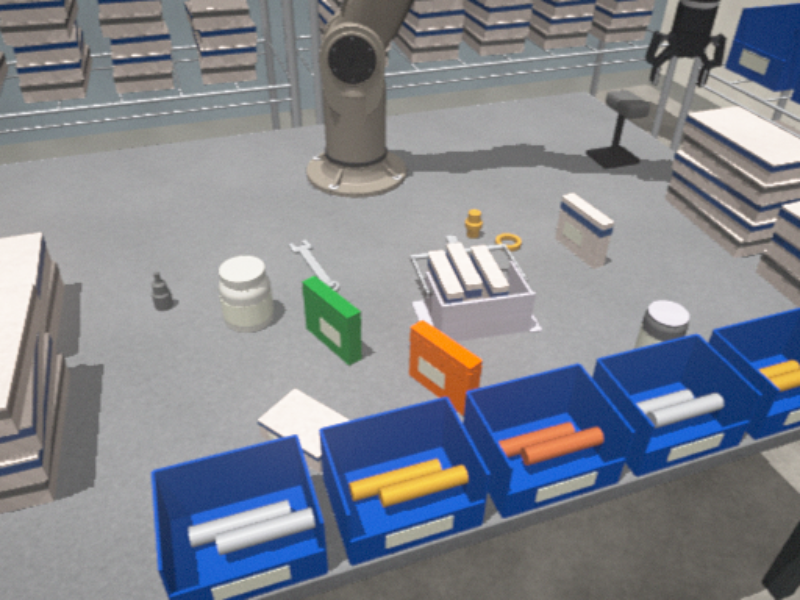

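View pics/top0.png

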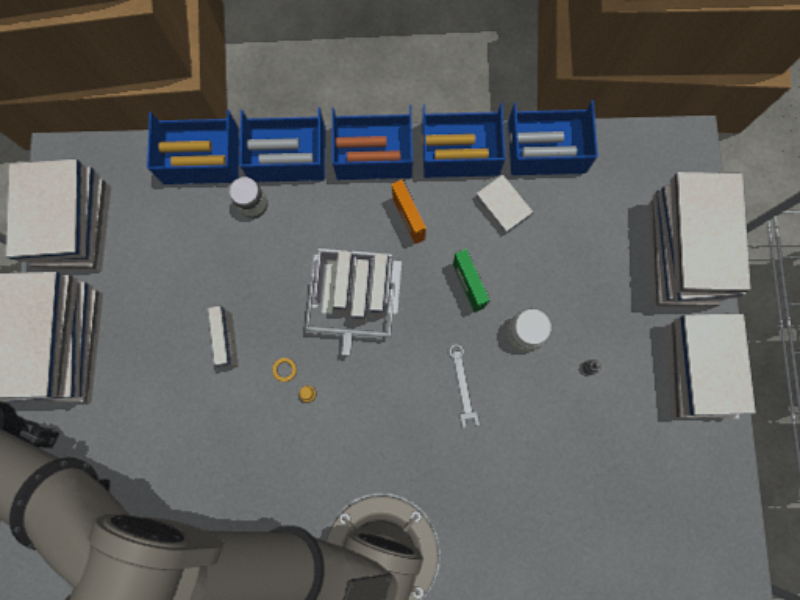

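The loose carton candidates in the top view are the white/blue piece at (220,337), the green one at (470,278), the orange one at (408,211), and the stacks at the left and right edges. I choose (220,337). The rack is at (350,290), its image-left slot (+y) is empty, and the middle carton has slipped forward.

```bash
cat > h.py <<'E'
import numpy as np,cv2
def world(p,d,K,R,t):
    v,u=np.mgrid[0:d.shape[0],0:d.shape[1]]
    c=np.stack([(u-K[0,2])/K[0,0]*d,(v-K[1,2])/K[1,1]*d,d],-1)
    return (c-t)@R
def load(f):
    z=np.load(f);return z['p'],z['d'],world(z['p'],z['d'],z['intrinsics'],z['R'],z['t'])
def pix2w(u,v,z0,c):
    K=c['intrinsics'];r=c['R'].T@np.array([(u-K[0,2])/K[0,0],(v-K[1,2])/K[1,1],1]);o=-c['R'].T@c['t'];return o+r*(z0-o[2])/r[2]
E
python3 - <<'E'
from h import *
p,d,W=load('top0.npz')
cv2.imwrite('pics/crop1.png',cv2.resize(p[150:255,125:265,::-1],None,fx=5.7,fy=5.7,interpolation=cv2.INTER_CUBIC))
m=((W[...,2]>.09)&(W[...,2]<.112)&(d>0)).astype(np.uint8)
n,l,s,c=cv2.connectedComponentsWithStats(m)
for i in range(1,n):
    if s[i,4]<60: continue
    q=W[l==i];r=cv2.minAreaRect((q[:,:2]*1000).astype(np.float32))
    print(c[i].round(1),s[i,4],[np.round(a,1) for a in r],q[:,2].mean().round(4))
print('z counter',np.median(W[260:270,230:270,2]))
c=np.load('top0.npz')
# low objects
g=(W[...,2]>.008)&(W[...,2]<.08)&(d>0)&(W[...,0]>.3)&(W[...,0]<.6)
n,l,s,cc=cv2.connectedComponentsWithStats(g.astype(np.uint8))
for i in range(1,n):
    if s[i,4]>20: q=W[l==i];print('low',cc[i].round(),s[i,4],q.min(0).round(3),q.max(0).round(3))
E
```

```text
[356.9  90.5] 241 [array([ 884.2, -400.2]), array([175.6, 138. ]), np.float64(89.5)] 0.0979
[238.9  95.5] 190 [array([ 8.822e+02, -7.000e-01]), array([171.4, 134. ]), np.float64(89.1)] 0.0989
[299.   93.2] 209 [array([ 880.6, -200.4]), array([132.8, 174.1]), np.float64(0.6)] 0.0985
[176.7  96.2] 227 [array([882.1, 199.4]), array([174.9, 132.6]), np.float64(90.0)] 0.0982
[118.8  95.9] 261 [array([883.4, 399.2]), array([137.3, 177.1]), np.float64(0.1)] 0.0983
[ 55.4 132.5] 203 [array([723.5, 619. ]), array([203. ,  29.3]), np.float64(0.7)] 0.1011
[156.2 122. ] 272 [array([762.1, 276.7]), array([61.3, 60.6]), np.float64(59.4)] 0.0991
[261.3 131.4] 289 [array([719.9, -76.2]), array([119.9,  26.9]), np.float64(23.6)] 0.0997
[429.3 163.3] 210 [array([ 601.3, -621. ]), array([252.6,  85.2]), np.float64(23.6)] 0.1013
[302.  176.9] 302 [array([ 562.3, -204.7]), array([120. ,  28.1]), np.float64(21.6)] 0.0996
[218.8 178.4] 297 [array([564.4,  66.7]), array([ 26.2, 122. ]), np.float64(83.9)] 0.1003
[242.2 180.1] 297 [array([556.4,  -9.4]), array([ 26.5, 121.3]), np.float64(83.4)] 0.1
[230.4 184
[... 583 characters left out ...]
 0.146 0.079]
low [300. 185.] 121 [ 0.502 -0.239  0.009] [ 0.6   -0.176  0.08 ]
low [223. 187.] 121 [0.504 0.042 0.009] [0.599 0.092 0.079]
low [235. 190.] 106 [0.483 0.005 0.009] [0.6   0.047 0.078]
low [ 56. 220.] 755 [0.328 0.606 0.008] [0.576 0.72  0.08 ]
low [147. 218.] 198 [0.392 0.303 0.008] [0.513 0.328 0.08 ]
low [332. 216.] 146 [ 0.411 -0.359  0.008] [ 0.49  -0.283  0.08 ]
low [432. 232.] 396 [ 0.3   -0.638  0.008] [ 0.464 -0.625  0.08 ]
low [182. 236.] 101 [0.362 0.176 0.008] [0.41  0.225 0.023]
low [294. 236.] 24 [ 0.36  -0.187  0.008] [ 0.394 -0.168  0.015]
low [378. 234.] 89 [ 0.359 -0.472  0.008] [ 0.388 -0.442  0.072]
low [197. 251.] 93 [0.317 0.131 0.009] [0.35  0.164 0.063]
```

View pics/crop1.png

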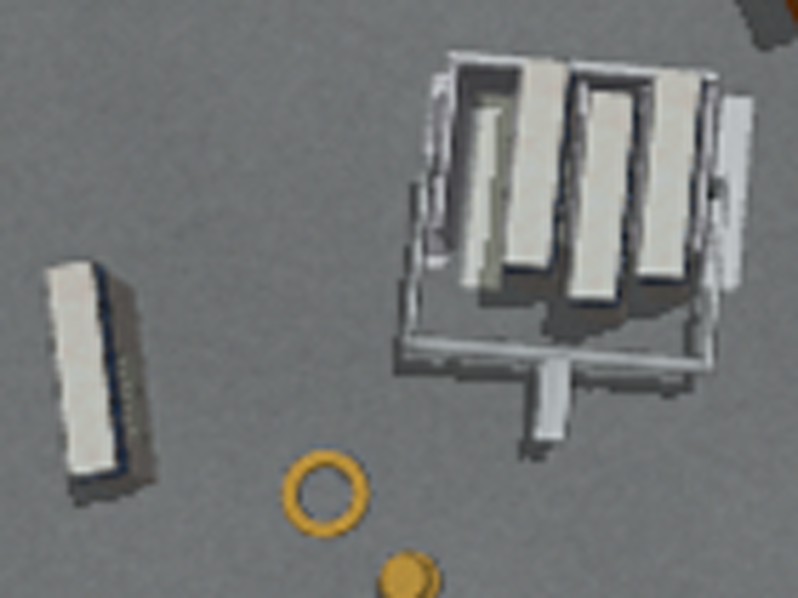

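The crop shows the carton standing at (85,370), slip showing in the empty left slot (485,195), the slipped carton at (600,195), the bail bar at y≈350 and the tab tip at (548,440).

Rack origin is about (0.5624, 0.0475) with yaw -6.0°. The home spacing of 76.5 mm against 76 mm, tops at 0.100 m and a 16 mm slip all check out. Next I measure the bail and set up a move planner.

```bash
cat >> h.py <<'E'
O=np.array([.5624,.0475]);a=np.radians(-6.0)
ex=np.array([np.cos(a),np.sin(a)]);ey=np.array([-np.sin(a),np.cos(a)])
def torack(P): q=P[...,:2]-O; return np.stack([q@ex,q@ey,P[...,2]],-1)
from scipy.spatial.transform import Rotation as Ro
def where(o):
    w,x,y,z=o['tool_rot'];R=Ro.from_quat([x,y,z,w]).as_matrix();return R
def plan(o,X,Y,z,ang=84.0,rack=True):
    """deltas in present tool frame; TCP target; ang = world angle of tool y, tool vertical"""
    R=where(o);t=np.radians(ang);ty=np.array([np.cos(t),np.sin(t),0]);tz=np.array([0,0,-1.]);T=np.stack([np.cross(ty,tz),ty,tz],1)
    P=np.r_[(O+X*ex+Y*ey if rack else [X,Y]),z]
    D=P-o['eef_pos']
    print('in present frame mm',(R.T@D*1000).round(1),'in target frame',(T.T@D*1000).round(1),'turn',np.degrees(Ro.from_matrix(R.T@T).as_rotvec()).round(2),'| TCP rack',(torack(o['eef_pos'])*1000).round(1),'F',o['contact_force'].round(1),'t',o['t'],'w',o['gripper_width'])
E
python3 - <<'E'
from h import *
import station;from station import *
print([n for n in dir(station) if n[0]!='_'],getattr(station,'finger_overhang',None))
p,d,W=load('top0.npz');Q=torack(W)
m=(Q[...,0]<-85)&(Q[...,0]>-170)&(abs(Q[...,1])<110)&(Q[...,2]>.04)&(Q[...,2]<.08) if 0 else (Q[...,0]<-.085)&(Q[...,0]>-.17)&(abs(Q[...,1])<.11)&(Q[...,2]>.04)&(Q[...,2]<.08)
q=Q[m];print(len(q),q[:,2].mean())
tab=q[q[:,0]<-.115];print('tab',tab.min(0),tab.max(0),np.median(tab,0))
bar=q[(q[:,0]>-.115)&(abs(q[:,1])>.02)&(abs(q[:,1])<.08)];print('bar',bar[:,0].mean(),bar.min(0),bar.max(0))
print('bar y',q[:,1].min(),q[:,1].max())
o=get_obs();plan(o,-.138,0,.3)
E
```

```text
['PlanningError', 'calibration', 'finger_overhang', 'get_obs', 'hand_in', 'read_camera'] 0.025
251 0.06427691867488507
tab [-0.15302811 -0.00968686  0.05697759] [-0.1157078   0.00906398  0.06987073] [-1.35773440e-01  1.35625741e-04  6.41246300e-02]
bar -0.10465807680089721 [-0.10935941 -0.07777251  0.05427417] [-0.09855796  0.07854873  0.0735905 ]
bar y -0.09076751044845026 0.08912397981782698
in present frame mm [-362.1 -443.3  -43.8] in target frame [-204.8 -534.4  -44.6] turn [-9.000e-02 -1.000e-02 -1.828e+01] | TCP rack [-342.8  534.4  255.4] F [-0.4  0.7 -0.8] t 0.1 w 1.002189506130348
```

{"op": "drive_tool", "data": {
  "increments": [
    {"wz": -9.14, "dz": -0.022, "claw": 0.05},
    {"wz": -9.14, "dz": -0.022},
    {"dx": -0.0169, "dy": -0.0445},
    {"dx": -0.0169, "dy": -0.0445},
    {"dx": -0.0169, "dy": -0.0445},
    {"dx": -0.0169, "dy": -0.0445},
    {"dx": -0.0169, "dy": -0.0445},
    {"dx": -0.0169, "dy": -0.0445},
    {"dx": -0.0169, "dy": -0.0445},
    {"dx": -0.0169, "dy": -0.0445},
    {"dx": -0.0169, "dy": -0.0445},
    {"dx": -0.0169, "dy": -0.0445},
    {"dx": -0.0169, "dy": -0.0445},
    {"dx": -0.0169, "dy": -0.0445},
    {}
  ],
  "newtons": 30
}}

```text
schema error: expected keys claw, dx, dy, dz, wx, wy, wz
```

```bash
cat > st.py <<'E'
import sys
from h import *
from station import *
v=[float(x) for x in sys.argv[1:]]
plan(get_obs(),*v[:4],rack=len(v)<5)
E
python3 st.py -.14 0 .066 84
```

```text
in present frame mm [-360.2 -443.6  190.2] in target frame [-202.8 -534.4  189.4] turn [-9.000e-02 -1.000e-02 -1.828e+01] | TCP rack [-342.8  534.4  255.4] F [-0.4  0.7 -0.8] t 0.1 w 1.002189506130348
```

{"op": "drive_tool", "data": {
  "increments": [
    {"claw": 0.05, "dx": 0, "dy": 0, "dz": -0.022, "wx": 0, "wy": 0, "wz": -9.14},
    {"claw": 0.05, "dx": 0, "dy": 0, "dz": -0.022, "wx": 0, "wy": 0, "wz": -9.14},
    {"claw": 0.05, "dx": -0.0169, "dy": -0.0445, "dz": 0, "wx": 0, "wy": 0, "wz": 0},
    {"claw": 0.05, "dx": -0.0169, "dy": -0.0445, "dz": 0, "wx": 0, "wy": 0, "wz": 0},
    {"claw": 0.05, "dx": -0.0169, "dy": -0.0445, "dz": 0, "wx": 0, "wy": 0, "wz": 0},
    {"claw": 0.05, "dx": -0.0169, "dy": -0.0445, "dz": 0, "wx": 0, "wy": 0, "wz": 0},
    {"claw": 0.05, "dx": -0.0169, "dy": -0.0445, "dz": 0, "wx": 0, "wy": 0, "wz": 0},
    {"claw": 0.05, "dx": -0.0169, "dy": -0.0445, "dz": 0, "wx": 0, "wy": 0, "wz": 0},
    {"claw": 0.05, "dx": -0.0169, "dy": -0.0445, "dz": 0, "wx": 0, "wy": 0, "wz": 0},
    {"claw": 0.05, "dx": -0.0169, "dy": -0.0445, "dz": 0, "wx": 0, "wy": 0, "wz": 0},
    {"claw": 0.05, "dx": -0.0169, "dy": -0.0445, "dz": 0, "wx": 0, "wy": 0, "wz": 0},
    {"claw": 0.05, "dx": -0.0169, "dy": -0.0445, "dz": 0, "wx": 0, "wy": 0, "wz": 0},
    {"claw": 0.05, "dx": -0.0169, "dy": -0.0445, "dz": 0, "wx": 0, "wy": 0, "wz": 0},
    {"claw": 0.05, "dx": -0.0169, "dy": -0.0445, "dz": 0, "wx": 0, "wy": 0, "wz": 0},
    {"claw": 0.05, "dx": 0, "dy": 0, "dz": 0, "wx": 0, "wy": 0, "wz": 0}
  ],
  "newtons": 30
}}

```text
t: 1.98
eef_pos: [0.4236, 0.0595, 0.3002]
tool_rot: [-0.0, 0.056, 0.998, -0.0]
contact_force: [-0.5, 0.3, -0.1]
gripper_width: 0.587
grasp_force: 0.0
```

```bash
python3 st.py -.14 0 .066 84
```

```text
in present frame mm [  0.7   2.7 234.2] in target frame [  0.7   2.6 234.2] turn [-0.03 -0.01 -0.39] | TCP rack [-139.3   -2.6  300.2] F [-0.5  0.3 -0.1] t 1.975 w 0.5866566787113111
```

{"op": "drive_tool", "data": {
  "increments": [
    {"claw": 0.05, "dx": 0.001, "dy": 0.0026, "dz": 0.045, "wx": 0, "wy": 0, "wz": -0.4},
    {"claw": 0.05, "dx": 0, "dy": 0, "dz": 0.045, "wx": 0, "wy": 0, "wz": 0},
    {"claw": 0.05, "dx": 0, "dy": 0, "dz": 0.045, "wx": 0, "wy": 0, "wz": 0},
    {"claw": 0.05, "dx": 0, "dy": 0, "dz": 0.045, "wx": 0, "wy": 0, "wz": 0},
    {"claw": 0.05, "dx": 0, "dy": 0, "dz": 0.034, "wx": 0, "wy": 0, "wz": 0},
    {"claw": 0.05, "dx": 0, "dy": 0, "dz": 0.02, "wx": 0, "wy": 0, "wz": 0},
    {"claw": 0.012, "dx": 0, "dy": 0, "dz": 0, "wx": 0, "wy": 0, "wz": 0},
    {"claw": 0.012, "dx": 0, "dy": 0, "dz": 0, "wx": 0, "wy": 0, "wz": 0},
    {"claw": 0.012, "dx": 0, "dy": 0, "dz": 0, "wx": 0, "wy": 0, "wz": 0},
    {"claw": 0.012, "dx": 0, "dy": 0, "dz": 0, "wx": 0, "wy": 0, "wz": 0}
  ],
  "newtons": 30
}}

```text
t: 3.22
eef_pos: [0.4219, 0.0631, 0.0669]
tool_rot: [-0.0, 0.05, 0.999, -0.001]
contact_force: [-0.6, -11.4, -1.8]
gripper_width: 0.204
grasp_force: 31.9
```

```bash
python3 st.py -.14 0 .066 84
```

```text
in present frame mm [-1.4 -0.8  0.9] in target frame [-1.4 -0.8  0.9] turn [-0.14 -0.04  0.24] | TCP rack [-141.4    0.8   66.9] F [ -0.6 -11.4  -1.8] t 3.225 w 0.20405015264188214
```

{"op": "drive_tool", "data": {
  "increments": [
    {"claw": 0.012, "dx": -0.0016, "dy": -0.0005, "dz": -0.0211, "wx": 0, "wy": 0, "wz": 0},
    {"claw": 0.012, "dx": -0.0047, "dy": -0.0005, "dz": -0.0206, "wx": 0, "wy": 0, "wz": 0},
    {"claw": 0.012, "dx": -0.0077, "dy": 0, "dz": -0.0197, "wx": 0, "wy": 0, "wz": 0},
    {"claw": 0.012, "dx": -0.0106, "dy": 0, "dz": -0.0183, "wx": 0, "wy": 0, "wz": 0},
    {"claw": 0.012, "dx": -0.0132, "dy": 0, "dz": -0.0165, "wx": 0, "wy": 0, "wz": 0},
    {"claw": 0.012, "dx": -0.0155, "dy": 0, "dz": -0.0143, "wx": 0, "wy": 0, "wz": 0}
  ],
  "newtons": 30
}}

```text
t: 3.98
eef_pos: [0.4739, 0.0575, 0.1774]
tool_rot: [-0.002, 0.05, 0.999, -0.001]
contact_force: [0.2, -5.9, -9.2]
gripper_width: 0.2
grasp_force: 31.9
```

```bash
python3 st.py -.0876 0 .1774 84
```

```text
in present frame mm [-1.5 -0.7  0. ] in target frame [-1.5 -0.7  0. ] turn [-0.13 -0.17  0.31] | TCP rack [-89.1   0.7 177.4] F [ 0.2 -5.9 -9.2] t 3.975 w 0.20015441157217465
```

{"op": "drive_tool", "data": {
  "increments": [
    {"claw": 0.012, "dx": -0.0175, "dy": 0, "dz": -0.0119, "wx": 0, "wy": 0, "wz": 0},
    {"claw": 0.012, "dx": -0.0191, "dy": 0, "dz": -0.0091, "wx": 0, "wy": 0, "wz": 0},
    {"claw": 0.012, "dx": -0.0202, "dy": 0, "dz": -0.0062, "wx": 0, "wy": 0, "wz": 0},
    {"claw": 0.012, "dx": -0.0209, "dy": 0, "dz": -0.0031, "wx": 0, "wy": 0, "wz": 0},
    {"claw": 0.012, "dx": -0.0211, "dy": 0, "dz": 0.0001, "wx": 0, "wy": 0, "wz": 0},
    {"claw": 0.012, "dx": -0.0215, "dy": 0, "dz": 0.0032, "wx": 0, "wy": 0, "wz": 0},
    {"claw": 0.012, "dx": 0, "dy": 0, "dz": 0, "wx": 0, "wy": 0, "wz": 0}
  ],
  "newtons": 30
}}

```text
t: 4.85
eef_pos: [0.5956, 0.0446, 0.2047]
tool_rot: [-0.0, 0.05, 0.999, -0.002]
contact_force: [-2.1, -6.6, 1.3]
gripper_width: 0.21
grasp_force: 36.3
```

```bash
python3 st.py .032 0 .203 84
```

```text
in present frame mm [ 1.3 -0.5  1.7] in target frame [ 1.3 -0.6  1.7] turn [-0.19 -0.    0.23] | TCP rack [ 33.3   0.6 204.7] F [-2.1 -6.6  1.3] t 4.85 w 0.20959160121430462
```

{"op": "drive_tool", "data": {
  "increments": [
    {"claw": 0.04, "dx": 0, "dy": 0, "dz": 0, "wx": 0, "wy": 0, "wz": 0},
    {"claw": 0.05, "dx": 0, "dy": 0, "dz": 0, "wx": 0, "wy": 0, "wz": 0},
    {"claw": 0.06, "dx": 0, "dy": 0, "dz": -0.03, "wx": 0, "wy": 0, "wz": 0},
    {"claw": 0.06, "dx": 0, "dy": 0, "dz": -0.04, "wx": 0, "wy": 0, "wz": 0},
    {"claw": 0.06, "dx": 0, "dy": 0, "dz": -0.04, "wx": 0, "wy": 0, "wz": 0}
  ],
  "newtons": 30
}}

```text
t: 5.48
eef_pos: [0.5951, 0.0486, 0.3155]
tool_rot: [0.0, 0.048, 0.999, 0.0]
contact_force: [0.9, 0.2, 0.1]
gripper_width: 0.702
grasp_force: 0.0
```

```bash
python3 st.py .4346 .3217 .25 97.4 1; python3 - <<'E'
from h import *
from station import *
p,d=read_camera("scene");c=calibration("scene")
cv2.imwrite('pics/s1.png',cv2.resize(p[120:300,200:440,::-1],None,fx=3,fy=3))
E
```

```text
in present frame mm [186.1 256.3  65.7] in target frame [124.  291.5  65.5] turn [  0.04   0.03 -12.94] | TCP rack [ 32.4   4.5 315.5] F [0.9 0.2 0.1] t 5.475 w 0.7022514772679026
```

View pics/s1.png

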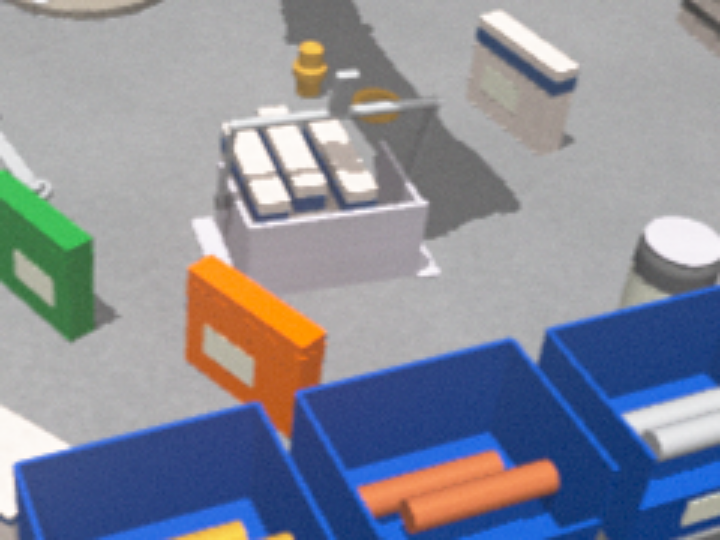

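The bail is open, with its bar at (330,115) leaning back over the cartons. Next is the loose carton at (525,80).

{"op": "drive_tool", "data": {
  "increments": [
    {"claw": 0.06, "dx": 0, "dy": 0, "dz": 0, "wx": 0, "wy": 0, "wz": -6.5},
    {"claw": 0.06, "dx": 0, "dy": 0, "dz": 0, "wx": 0, "wy": 0, "wz": -6.5},
    {"claw": 0.06, "dx": 0.0177, "dy": 0.0416, "dz": 0, "wx": 0, "wy": 0, "wz": 0},
    {"claw": 0.06, "dx": 0.0177, "dy": 0.0416, "dz": 0, "wx": 0, "wy": 0, "wz": 0},
    {"claw": 0.06, "dx": 0.0177, "dy": 0.0416, "dz": 0.013, "wx": 0, "wy": 0, "wz": 0},
    {"claw": 0.06, "dx": 0.0177, "dy": 0.0416, "dz": 0.013, "wx": 0, "wy": 0, "wz": 0},
    {"claw": 0.06, "dx": 0.0177, "dy": 0.0416, "dz": 0.013, "wx": 0, "wy": 0, "wz": 0},
    {"claw": 0.06, "dx": 0.0177, "dy": 0.0416, "dz": 0.013, "wx": 0, "wy": 0, "wz": 0},
    {"claw": 0.06, "dx": 0.0177, "dy": 0.0416, "dz": 0.013, "wx": 0, "wy": 0, "wz": 0},
    {"claw": 0.06, "dx": 0, "dy": 0, "dz": 0, "wx": 0, "wy": 0, "wz": 0}
  ],
  "newtons": 30
}}

```text
t: 6.78
eef_pos: [0.4316, 0.3246, 0.2481]
tool_rot: [-0.001, -0.069, 0.998, 0.0]
contact_force: [1.1, 0.7, -0.1]
gripper_width: 0.704
grasp_force: 0.0
```

```bash
python3 st.py .4346 .3217 .086 97.4 1
```

```text
in present frame mm [ -2.9  -3.4 162.1] in target frame [ -2.6  -3.2 162.1] turn [ 0.06 -0.11  0.46] | TCP rack [-159.1  261.9  248.1] F [ 1.1  0.7 -0.1] t 6.775 w 0.7037740557982948
```

{"op": "drive_tool", "data": {
  "increments": [
    {"claw": 0.06, "dx": -0.003, "dy": -0.0033, "dz": 0.04, "wx": 0, "wy": 0, "wz": 0.5},
    {"claw": 0.06, "dx": 0, "dy": 0, "dz": 0.04, "wx": 0, "wy": 0, "wz": 0},
    {"claw": 0.06, "dx": 0, "dy": 0, "dz": 0.04, "wx": 0, "wy": 0, "wz": 0},
    {"claw": 0.06, "dx": 0, "dy": 0, "dz": 0.03, "wx": 0, "wy": 0, "wz": 0},
    {"claw": 0.06, "dx": 0, "dy": 0, "dz": 0.012, "wx": 0, "wy": 0, "wz": 0},
    {"claw": 0.018, "dx": 0, "dy": 0, "dz": 0, "wx": 0, "wy": 0, "wz": 0},
    {"claw": 0.018, "dx": 0, "dy": 0, "dz": 0, "wx": 0, "wy": 0, "wz": 0},
    {"claw": 0.018, "dx": 0, "dy": 0, "dz": 0, "wx": 0, "wy": 0, "wz": 0},
    {"claw": 0.018, "dx": 0, "dy": 0, "dz": 0, "wx": 0, "wy": 0, "wz": 0}
  ],
  "newtons": 30
}}

```text
t: 7.9
eef_pos: [0.4391, 0.3184, 0.088]
tool_rot: [0.001, -0.06, 0.998, 0.001]
contact_force: [-1.1, -0.6, 6.6]
gripper_width: 0.302
grasp_force: 35.5
```

```bash
python3 st.py -.128 .057 .166 84
```

```text
in present frame mm [  22.  -199.5  -78.3] in target frame [ -23.  -199.5  -78. ] turn [ 0.09  0.1  12.9 ] | TCP rack [-151.   256.5   88. ] F [-1.1 -0.6  6.6] t 7.9 w 0.3019140587562462
```

{"op": "drive_tool", "data": {
  "increments": [
    {"claw": 0.018, "dx": 0, "dy": 0, "dz": -0.025, "wx": 0, "wy": 0, "wz": 0},
    {"claw": 0.018, "dx": 0, "dy": 0, "dz": -0.03, "wx": 0, "wy": 0, "wz": 0},
    {"claw": 0.018, "dx": 0, "dy": 0, "dz": -0.025, "wx": 0, "wy": 0, "wz": 0},
    {"claw": 0.018, "dx": 0, "dy": 0, "dz": 0, "wx": 0, "wy": 0, "wz": 6.45},
    {"claw": 0.018, "dx": 0, "dy": 0, "dz": 0, "wx": 0, "wy": 0, "wz": 6.45},
    {"claw": 0.018, "dx": -0.004, "dy": -0.033, "dz": 0, "wx": 0, "wy": 0, "wz": 0},
    {"claw": 0.018, "dx": -0.004, "dy": -0.033, "dz": 0, "wx": 0, "wy": 0, "wz": 0},
    {"claw": 0.018, "dx": -0.004, "dy": -0.033, "dz": 0, "wx": 0, "wy": 0, "wz": 0},
    {"claw": 0.018, "dx": -0.004, "dy": -0.033, "dz": 0, "wx": 0, "wy": 0, "wz": 0},
    {"claw": 0.018, "dx": -0.004, "dy": -0.033, "dz": 0, "wx": 0, "wy": 0, "wz": 0},
    {"claw": 0.018, "dx": -0.004, "dy": -0.033, "dz": 0, "wx": 0, "wy": 0, "wz": 0},
    {"claw": 0.018, "dx": 0, "dy": 0, "dz": 0, "wx": 0, "wy": 0, "wz": 0}
  ],
  "newtons": 30
}}

```text
t: 9.4
eef_pos: [0.441, 0.1153, 0.1667]
tool_rot: [-0.0, 0.055, 0.999, -0.001]
contact_force: [-0.6, 0.5, -2.9]
gripper_width: 0.302
grasp_force: 34.3
```

```bash
python3 st.py -.124 .057 .090 84;  python3 - <<'E'
from h import *
from station import *
p,d=read_camera("top");c=calibration("top");np.savez('top2.npz',p=p,d=d,**c)
cv2.imwrite('pics/t2.png',cv2.resize(p[140:265,140:300,::-1],None,fx=4.5,fy=4.5,interpolation=cv2.INTER_CUBIC))
E
```

```text
in present frame mm [-3.9  2.4 76.7] in target frame [-3.9  2.3 76.7] turn [-0.06 -0.05 -0.28] | TCP rack [-127.9   54.7  166.7] F [-0.6  0.5 -2.9] t 9.4 w 0.302451316329527
```

View pics/t2.png

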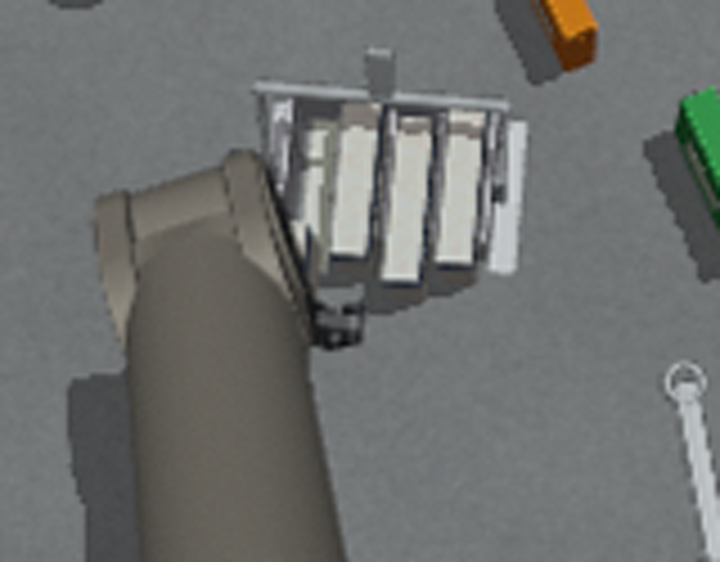

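The arm hides the carton, but the bail is still open (bar at (380,97)) and the slot mouth at (315,200) is clear. I lower the carton in front of the mouth, then slide it in.

{"op": "drive_tool", "data": {
  "increments": [
    {"claw": 0.018, "dx": -0.002, "dy": 0.0023, "dz": 0.025, "wx": 0, "wy": 0, "wz": -0.3},
    {"claw": 0.018, "dx": 0, "dy": 0, "dz": 0.025, "wx": 0, "wy": 0, "wz": 0},
    {"claw": 0.018, "dx": 0, "dy": 0, "dz": 0.016, "wx": 0, "wy": 0, "wz": 0},
    {"claw": 0.018, "dx": 0, "dy": 0, "dz": 0.005, "wx": 0, "wy": 0, "wz": 0},
    {"claw": 0.018, "dx": 0, "dy": 0, "dz": 0, "wx": 0, "wy": 0, "wz": 0},
    {"claw": 0.018, "dx": 0, "dy": 0, "dz": 0, "wx": 0, "wy": 0, "wz": 0}
  ],
  "newtons": 30
}}

```text
t: 10.2
eef_pos: [0.4443, 0.1208, 0.0964]
tool_rot: [0.001, 0.05, 0.999, 0.0]
contact_force: [-0.2, 0.0, -3.4]
gripper_width: 0.301
grasp_force: 34.2
```

```bash
python3 st.py -.082 .057 .090 84
```

```text
in present frame mm [-43.1  -3.8   6.5] in target frame [-43.1  -3.6   6.4] turn [0.04 0.06 0.32] | TCP rack [-125.1   60.6   96.4] F [-0.2  0.  -3.4] t 10.2 w 0.3011938198528782
```

```bash
python3 - <<'E'
from h import *
from station import *
for i in range(5):
    o=get_obs();print((torack(o['eef_pos'])*1000).round(1)); read_camera("top")
E
python3 st.py -.082 .057 .090 84
```

```text
[-125.1   60.6   96.4]
[-125.2   60.5   96.4]
[-125.1   60.4   96.4]
[-125.2   60.3   96.3]
[-125.3   60.2   96.3]
in present frame mm [-43.3  -3.4   6.2] in target frame [-43.3  -3.2   6.2] turn [0.03 0.04 0.3 ] | TCP rack [-125.3   60.2   96.2] F [ 0.2 -0.1 -2. ] t 10.45 w 0.30164444524046163
```

{"op": "drive_tool", "data": {
  "increments": [
    {"claw": 0.018, "dx": 0, "dy": -0.0032, "dz": 0.002, "wx": 0, "wy": 0, "wz": 0.3},
    {"claw": 0.018, "dx": 0, "dy": 0, "dz": 0.002, "wx": 0, "wy": 0, "wz": 0},
    {"claw": 0.018, "dx": 0, "dy": 0, "dz": 0, "wx": 0, "wy": 0, "wz": 0},
    {"claw": 0.018, "dx": 0, "dy": 0, "dz": 0, "wx": 0, "wy": 0, "wz": 0},
    {"claw": 0.018, "dx": 0, "dy": 0, "dz": 0, "wx": 0, "wy": 0, "wz": 0},
    {"claw": 0.018, "dx": 0, "dy": 0, "dz": 0, "wx": 0, "wy": 0, "wz": 0}
  ],
  "newtons": 30
}}

```text
t: 11.2
eef_pos: [0.4435, 0.1172, 0.0918]
tool_rot: [0.0, 0.052, 0.999, 0.0]
contact_force: [-0.3, -0.4, -1.9]
gripper_width: 0.304
grasp_force: 34.2
```

```bash
python3 st.py -.082 .057 .090 84
```

```text
in present frame mm [-43.5   0.1   1.8] in target frame [-43.5   0.1   1.8] turn [0. 0. 0.] | TCP rack [-125.5   56.9   91.8] F [-0.3 -0.4 -1.9] t 11.2 w 0.30414017352565775
```

{"op": "drive_tool", "data": {
  "increments": [
    {"claw": 0.018, "dx": -0.006, "dy": 0, "dz": 0, "wx": 0, "wy": 0, "wz": 0},
    {"claw": 0.018, "dx": -0.006, "dy": 0, "dz": 0, "wx": 0, "wy": 0, "wz": 0},
    {"claw": 0.018, "dx": -0.006, "dy": 0, "dz": 0, "wx": 0, "wy": 0, "wz": 0},
    {"claw": 0.018, "dx": -0.006, "dy": 0, "dz": 0, "wx": 0, "wy": 0, "wz": 0},
    {"claw": 0.018, "dx": -0.006, "dy": 0, "dz": 0, "wx": 0, "wy": 0, "wz": 0},
    {"claw": 0.018, "dx": -0.006, "dy": 0, "dz": 0, "wx": 0, "wy": 0, "wz": 0},
    {"claw": 0.018, "dx": -0.006, "dy": 0, "dz": 0, "wx": 0, "wy": 0, "wz": 0},
    {"claw": 0.018, "dx": 0, "dy": 0, "dz": 0.002, "wx": 0, "wy": 0, "wz": 0},
    {"claw": 0.018, "dx": 0, "dy": 0, "dz": 0, "wx": 0, "wy": 0, "wz": 0},
    {"claw": 0.018, "dx": 0, "dy": 0, "dz": 0, "wx": 0, "wy": 0, "wz": 0},
    {"claw": 0.018, "dx": 0, "dy": 0, "dz": 0, "wx": 0, "wy": 0, "wz": 0}
  ],
  "newtons": 30
}}

```text
t: 12.58
eef_pos: [0.4851, 0.1128, 0.0898]
tool_rot: [-0.0, 0.052, 0.999, 0.0]
contact_force: [-0.5, 1.1, -3.1]
gripper_width: 0.301
grasp_force: 34.2
```

```bash
python3 st.py -.082 .057 .088 84;  python3 - <<'E'
from h import *
from station import *
p,d=read_camera("scene")
cv2.imwrite('pics/s3.png',cv2.resize(p[110:240,240:400,::-1],None,fx=4.5,fy=4.5,interpolation=cv2.INTER_CUBIC))
E
```

```text
in present frame mm [-1.7  0.1  1.8] in target frame [-1.7  0.1  1.8] turn [ 0.   -0.01  0.01] | TCP rack [-83.7  56.9  89.8] F [-0.5  1.1 -3.1] t 12.575 w 0.30133995713787987
```

View pics/s3.png

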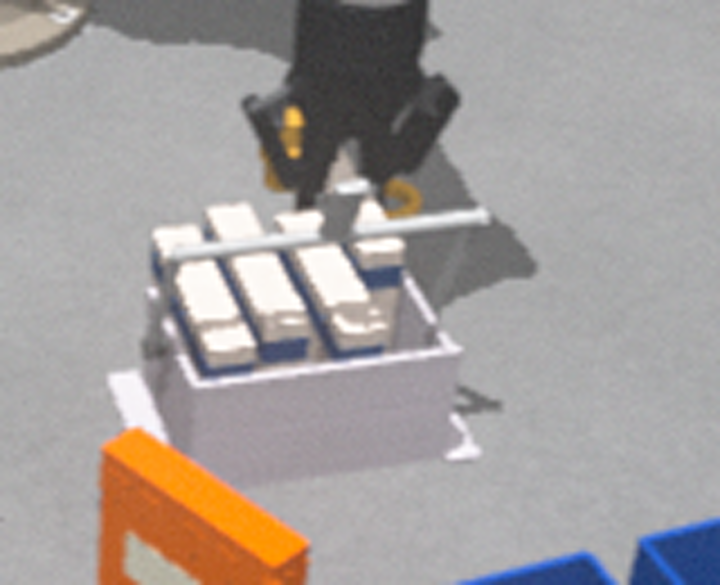

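The carton (380,250) sits in the mouth of the slot between the walls, standing level, with the bail still open. I lower it and release.

{"op": "drive_tool", "data": {
  "increments": [
    {"claw": 0.018, "dx": 0, "dy": 0, "dz": 0.0015, "wx": 0, "wy": 0, "wz": 0},
    {"claw": 0.018, "dx": 0, "dy": 0, "dz": 0.001, "wx": 0, "wy": 0, "wz": 0},
    {"claw": 0.018, "dx": 0, "dy": 0, "dz": 0, "wx": 0, "wy": 0, "wz": 0},
    {"claw": 0.018, "dx": 0, "dy": 0, "dz": 0, "wx": 0, "wy": 0, "wz": 0},
    {"claw": 0.04, "dx": 0, "dy": 0, "dz": 0, "wx": 0, "wy": 0, "wz": 0},
    {"claw": 0.04, "dx": 0, "dy": 0, "dz": 0, "wx": 0, "wy": 0, "wz": 0},
    {"claw": 0.04, "dx": 0, "dy": 0, "dz": 0, "wx": 0, "wy": 0, "wz": 0},
    {"claw": 0.04, "dx": 0, "dy": 0, "dz": 0, "wx": 0, "wy": 0, "wz": 0}
  ],
  "newtons": 30
}}

```text
t: 13.62
eef_pos: [0.4853, 0.1128, 0.0872]
tool_rot: [-0.0, 0.052, 0.999, -0.0]
contact_force: [-0.0, -0.2, -0.2]
gripper_width: 0.466
grasp_force: 0.0
```

```bash
python3 st.py -.165 .057 .07 84
```

```text
in present frame mm [81.5  0.1 17.2] in target frame [81.5  0.1 17.2] turn [-0. -0. -0.] | TCP rack [-83.5  56.9  87.2] F [-0.  -0.2 -0.2] t 13.625 w 0.46570928699677605
```

{"op": "drive_tool", "data": {
  "increments": [
    {"claw": 0.04, "dx": 0, "dy": 0, "dz": -0.02, "wx": 0, "wy": 0, "wz": 0},
    {"claw": 0.04, "dx": 0, "dy": 0, "dz": -0.03, "wx": 0, "wy": 0, "wz": 0},
    {"claw": 0.04, "dx": 0, "dy": 0, "dz": -0.03, "wx": 0, "wy": 0, "wz": 0},
    {"claw": 0.04, "dx": 0.02, "dy": 0, "dz": 0, "wx": 0, "wy": 0, "wz": 0},
    {"claw": 0.0, "dx": 0.03, "dy": 0, "dz": 0, "wx": 0, "wy": 0, "wz": 0},
    {"claw": 0.0, "dx": 0.03, "dy": 0, "dz": 0, "wx": 0, "wy": 0, "wz": 0},
    {"claw": 0.0, "dx": 0.002, "dy": 0, "dz": 0, "wx": 0, "wy": 0, "wz": 0},
    {"claw": 0.0, "dx": 0, "dy": 0, "dz": 0.03, "wx": 0, "wy": 0, "wz": 0},
    {"claw": 0.0, "dx": 0, "dy": 0, "dz": 0.03, "wx": 0, "wy": 0, "wz": 0},
    {"claw": 0.0, "dx": 0, "dy": 0, "dz": 0.03, "wx": 0, "wy": 0, "wz": 0},
    {"claw": 0.0, "dx": 0, "dy": 0, "dz": 0.006, "wx": 0, "wy": 0, "wz": 0},
    {"claw": 0.0, "dx": 0, "dy": 0, "dz": 0, "wx": 0, "wy": 0, "wz": 0}
  ],
  "newtons": 30
}}

```text
t: 15.12
eef_pos: [0.4043, 0.1213, 0.0715]
tool_rot: [0.0, 0.053, 0.999, -0.0]
contact_force: [-0.2, -0.5, 1.1]
gripper_width: 0.0
grasp_force: 0.0
```

```bash
python3 st.py -.072 .057 .07 84
```

```text
in present frame mm [-93.    0.2   1.5] in target frame [-93.    0.2   1.5] turn [-0.01  0.   -0.03] | TCP rack [-165.    56.8   71.5] F [-0.2 -0.5  1.1] t 15.125 w 0.0001444252762212728
```

{"op": "drive_tool", "data": {
  "increments": [
    {"claw": 0.0, "dx": -0.007, "dy": 0, "dz": 0, "wx": 0, "wy": 0, "wz": 0},
    {"claw": 0.0, "dx": -0.007, "dy": 0, "dz": 0, "wx": 0, "wy": 0, "wz": 0},
    {"claw": 0.0, "dx": -0.007, "dy": 0, "dz": 0, "wx": 0, "wy": 0, "wz": 0},
    {"claw": 0.0, "dx": -0.007, "dy": 0, "dz": 0, "wx": 0, "wy": 0, "wz": 0},
    {"claw": 0.0, "dx": -0.007, "dy": 0, "dz": 0, "wx": 0, "wy": 0, "wz": 0},
    {"claw": 0.0, "dx": -0.007, "dy": 0, "dz": 0, "wx": 0, "wy": 0, "wz": 0}
  ],
  "newtons": 30
}}

```text
t: 15.88
eef_pos: [0.4456, 0.1169, 0.0712]
tool_rot: [-0.0, 0.052, 0.999, -0.0]
contact_force: [-1.0, -0.1, 1.0]
gripper_width: -0.001
grasp_force: 0.0
```

```bash
python3 st.py -.072 .057 .07 84
```

```text
in present frame mm [-51.4   0.2   1.1] in target frame [-51.4   0.2   1.2] turn [-0.01 -0.04  0.  ] | TCP rack [-123.4   56.8   71.2] F [-1.  -0.1  1. ] t 15.875 w -0.0006608976306768184
```

{"op": "drive_tool", "data": {
  "increments": [
    {"claw": 0.0, "dx": -0.007, "dy": 0, "dz": 0, "wx": 0, "wy": 0, "wz": 0},
    {"claw": 0.0, "dx": -0.007, "dy": 0, "dz": 0, "wx": 0, "wy": 0, "wz": 0},
    {"claw": 0.0, "dx": -0.007, "dy": 0, "dz": 0, "wx": 0, "wy": 0, "wz": 0},
    {"claw": 0.0, "dx": -0.007, "dy": 0, "dz": 0, "wx": 0, "wy": 0, "wz": 0},
    {"claw": 0.0, "dx": -0.006, "dy": 0, "dz": 0, "wx": 0, "wy": 0, "wz": 0},
    {"claw": 0.0, "dx": -0.004, "dy": 0, "dz": 0, "wx": 0, "wy": 0, "wz": 0},
    {"claw": 0.0, "dx": -0.003, "dy": 0, "dz": 0, "wx": 0, "wy": 0, "wz": 0},
    {"claw": 0.0, "dx": -0.002, "dy": 0, "dz": 0, "wx": 0, "wy": 0, "wz": 0}
  ],
  "newtons": 30
}}

```text
t: 16.88
eef_pos: [0.4883, 0.1124, 0.0713]
tool_rot: [-0.0, 0.052, 0.999, -0.0]
contact_force: [-2.2, 1.1, 0.7]
gripper_width: 0.003
grasp_force: 0.0
```

```bash
python3 st.py -.072 .057 .07 84
```

```text
in present frame mm [-8.5  0.2  1.3] in target frame [-8.5  0.2  1.3] turn [-0.   -0.01 -0.  ] | TCP rack [-80.5  56.8  71.3] F [-2.2  1.1  0.7] t 16.875 w 0.00342231567556302
```

{"op": "drive_tool", "data": {
  "increments": [
    {"claw": 0.0, "dx": -0.002, "dy": 0, "dz": 0, "wx": 0, "wy": 0, "wz": 0},
    {"claw": 0.0, "dx": -0.002, "dy": 0, "dz": 0, "wx": 0, "wy": 0, "wz": 0},
    {"claw": 0.0, "dx": -0.002, "dy": 0, "dz": 0, "wx": 0, "wy": 0, "wz": 0},
    {"claw": 0.0, "dx": -0.001, "dy": 0, "dz": 0, "wx": 0, "wy": 0, "wz": 0},
    {"claw": 0.0, "dx": 0, "dy": 0, "dz": 0, "wx": 0, "wy": 0, "wz": 0}
  ],
  "newtons": 30
}}

```text
t: 17.5
eef_pos: [0.4951, 0.1118, 0.0712]
tool_rot: [-0.0, 0.052, 0.999, -0.0]
contact_force: [-2.8, 0.3, 0.1]
gripper_width: -0.001
grasp_force: 0.0
```

```bash
python3 st.py -.072 .057 .07 84
```

```text
in present frame mm [-1.7  0.1  1.2] in target frame [-1.7  0.1  1.2] turn [-0.   -0.02 -0.  ] | TCP rack [-73.7  56.9  71.2] F [-2.8  0.3  0.1] t 17.5 w -0.0007982967098227011
```

{"op": "drive_tool", "data": {
  "increments": [
    {"claw": 0.0, "dx": -0.001, "dy": 0, "dz": 0, "wx": 0, "wy": 0, "wz": 0},
    {"claw": 0.0, "dx": -0.001, "dy": 0, "dz": 0, "wx": 0, "wy": 0, "wz": 0},
    {"claw": 0.0, "dx": -0.001, "dy": 0, "dz": 0, "wx": 0, "wy": 0, "wz": 0},
    {"claw": 0.0, "dx": 0, "dy": 0, "dz": 0, "wx": 0, "wy": 0, "wz": 0}
  ],
  "newtons": 30
}}

```text
t: 18.0
eef_pos: [0.4955, 0.1115, 0.0707]
tool_rot: [-0.003, 0.052, 0.999, -0.0]
contact_force: [-8.7, 0.9, 3.7]
gripper_width: -0.002
grasp_force: 0.0
```

```bash
python3 st.py -.072 .057 .07 84
```

```text
in present frame mm [-1.2  0.4  0.7] in target frame [-1.2  0.4  0.7] turn [-0.06 -0.3   0.02] | TCP rack [-73.2  56.6  70.7] F [-8.7  0.9  3.7] t 18.0 w -0.002176014749801816
```

Contact force jumped to 8.7 N at X=-73, so this carton is home (13 mm finger depth). Next is the slipped carton at Y=-19.

{"op": "drive_tool", "data": {
  "increments": [
    {"claw": 0.0, "dx": 0.02, "dy": 0, "dz": 0, "wx": 0, "wy": 0, "wz": 0},
    {"claw": 0.0, "dx": 0.025, "dy": 0, "dz": 0, "wx": 0, "wy": 0, "wz": 0},
    {"claw": 0.0, "dx": 0, "dy": -0.026, "dz": 0, "wx": 0, "wy": 0, "wz": 0},
    {"claw": 0.0, "dx": 0, "dy": -0.025, "dz": 0, "wx": 0, "wy": 0, "wz": 0},
    {"claw": 0.0, "dx": 0, "dy": -0.025, "dz": 0, "wx": 0, "wy": 0, "wz": 0},
    {"claw": 0.0, "dx": -0.01, "dy": 0, "dz": 0, "wx": 0, "wy": 0, "wz": 0},
    {"claw": 0.0, "dx": -0.007, "dy": 0, "dz": 0, "wx": 0, "wy": 0, "wz": 0},
    {"claw": 0.0, "dx": -0.005, "dy": 0, "dz": 0, "wx": 0, "wy": 0, "wz": 0},
    {"claw": 0.0, "dx": -0.005, "dy": 0, "dz": 0, "wx": 0, "wy": 0, "wz": 0},
    {"claw": 0.0, "dx": -0.005, "dy": 0, "dz": 0, "wx": 0, "wy": 0, "wz": 0},
    {"claw": 0.0, "dx": -0.004, "dy": 0, "dz": 0, "wx": 0, "wy": 0, "wz": 0},
    {"claw": 0.0, "dx": -0.003, "dy": 0, "dz": 0, "wx": 0, "wy": 0, "wz": 0}
  ],
  "newtons": 30
}}

```text
t: 19.5
eef_pos: [0.4844, 0.0365, 0.0712]
tool_rot: [-0.0, 0.052, 0.999, -0.0]
contact_force: [-2.0, 0.2, 0.1]
gripper_width: 0.0
grasp_force: 0.0
```

```bash
python3 st.py -.072 -.019 .07 84
```

```text
in present frame mm [-4.4  0.1  1.2] in target frame [-4.4  0.1  1.2] turn [-0.   -0.01  0.  ] | TCP rack [-76.4 -19.1  71.2] F [-2.   0.2  0.1] t 19.5 w 0.00026565828135435333
```

{"op": "drive_tool", "data": {
  "increments": [
    {"claw": 0.0, "dx": -0.002, "dy": 0, "dz": 0, "wx": 0, "wy": 0, "wz": 0},
    {"claw": 0.0, "dx": -0.001, "dy": 0, "dz": 0, "wx": 0, "wy": 0, "wz": 0},
    {"claw": 0.0, "dx": -0.001, "dy": 0, "dz": 0, "wx": 0, "wy": 0, "wz": 0},
    {"claw": 0.0, "dx": -0.001, "dy": 0, "dz": 0, "wx": 0, "wy": 0, "wz": 0},
    {"claw": 0.0, "dx": 0, "dy": 0, "dz": 0, "wx": 0, "wy": 0, "wz": 0}
  ],
  "newtons": 30
}}

```text
t: 20.12
eef_pos: [0.4874, 0.036, 0.0709]
tool_rot: [-0.002, 0.052, 0.999, -0.0]
contact_force: [-6.0, 1.6, 2.1]
gripper_width: -0.001
grasp_force: 0.0
```

```bash
python3 st.py -.072 -.019 .07 84
```

```text
in present frame mm [-1.4  0.3  0.9] in target frame [-1.3  0.3  0.9] turn [-0.02 -0.2   0.  ] | TCP rack [-73.3 -19.3  70.9] F [-6.   1.6  2.1] t 20.125 w -0.0011424215858893123
```

{"op": "drive_tool", "data": {
  "increments": [
    {"claw": 0.0, "dx": 0.02, "dy": 0, "dz": 0, "wx": 0, "wy": 0, "wz": 0},
    {"claw": 0.0, "dx": 0.03, "dy": 0, "dz": 0, "wx": 0, "wy": 0, "wz": 0},
    {"claw": 0.0, "dx": 0.02, "dy": 0, "dz": -0.03, "wx": 0, "wy": 0, "wz": 0},
    {"claw": 0.0, "dx": 0, "dy": 0, "dz": -0.05, "wx": 0, "wy": 0, "wz": 0},
    {"claw": 0.05, "dx": 0, "dy": 0, "dz": -0.05, "wx": 0, "wy": 0, "wz": 0},
    {"claw": 0.05, "dx": 0, "dy": 0, "dz": -0.05, "wx": 0, "wy": 0, "wz": 0},
    {"claw": 0.05, "dx": 0, "dy": 0, "dz": -0.05, "wx": 0, "wy": 0, "wz": 0},
    {"claw": 0.05, "dx": 0, "dy": 0, "dz": 0, "wx": 0, "wy": 0, "wz": 0}
  ],
  "newtons": 30
}}

```text
t: 21.12
eef_pos: [0.4225, 0.0437, 0.3054]
tool_rot: [0.005, 0.052, 0.999, 0.002]
contact_force: [0.2, -0.1, -0.8]
gripper_width: 0.584
grasp_force: 0.0
```

```bash
python3 st.py .058 0 .3 84;  python3 - <<'E'
from h import *
from station import *
for n in("scene","top"):
    p,d=read_camera(n);c=calibration(n);Q=torack(world(p,d,c['intrinsics'],c['R'],c['t']))
    if n=="scene":cv2.imwrite('pics/s4.png',cv2.resize(p[110:240,240:400,::-1],None,fx=4.5,fy=4.5,interpolation=cv2.INTER_CUBIC))
    for y in(-.057,-.019,.019,.057):
        m=(d>0)&(abs(Q[...,2]-.1)<.006)&(abs(Q[...,1]-y)<.012)&(abs(Q[...,0])<.15);q=Q[m]
        if len(q):print(n,y,len(q),q.min(0).round(3),q.max(0).round(3),q.mean(0).round(4))
    m=(d>0)&(Q[...,2]>.15)&(Q[...,2]<.215)&(abs(Q[...,1])<.1)&(Q[...,0]>.02)&(Q[...,0]<.1);print(n,'bail',m.sum(),Q[m].min(0),Q[m].max(0))
E
```

```text
in present frame mm [-196.7   18.4    7.3] in target frame [-196.8   18.4    5.4] turn [ 0.26  0.52 -0.02] | TCP rack [-138.8  -18.4  305.4] F [ 0.2 -0.1 -0.8] t 21.125 w 0.5844549616634661
scene -0.057 218 [-0.06  -0.069  0.094] [ 0.061 -0.046  0.101] [ 0.0118 -0.0574  0.0982]
scene -0.019 194 [-0.061 -0.031  0.094] [ 0.063 -0.01   0.101] [ 0.0113 -0.0206  0.0983]
scene 0.019 207 [-0.06   0.007  0.094] [0.062 0.03  0.102] [0.0116 0.0185 0.0981]
scene 0.057 185 [-0.056  0.045  0.094] [0.063 0.068 0.102] [0.0153 0.0562 0.0983]
scene bail 368 [ 0.03852375 -0.093575    0.15007701] [0.07001498 0.08853504 0.20048012]
top -0.057 243 [-0.06  -0.069  0.095] [ 0.053 -0.045  0.105] [-0.0037 -0.0568  0.1001]
top -0.019 150 [-0.043 -0.031  0.094] [ 0.053 -0.008  0.106] [ 0.0137 -0.0212  0.1   ]
top 0.019 41 [0.031 0.007 0.094] [0.052 0.03  0.104] [0.0423 0.0184 0.0995]
top 0.057 79 [0.01  0.045 0.094] [0.051 0.069 0.105] [0.0329 0.0574 0.1   ]
top bail 245 [ 0.03506857 -0.09040644  0.15115821] [0.06813002 0.09115695 0.20459758]
```

View pics/s4.png

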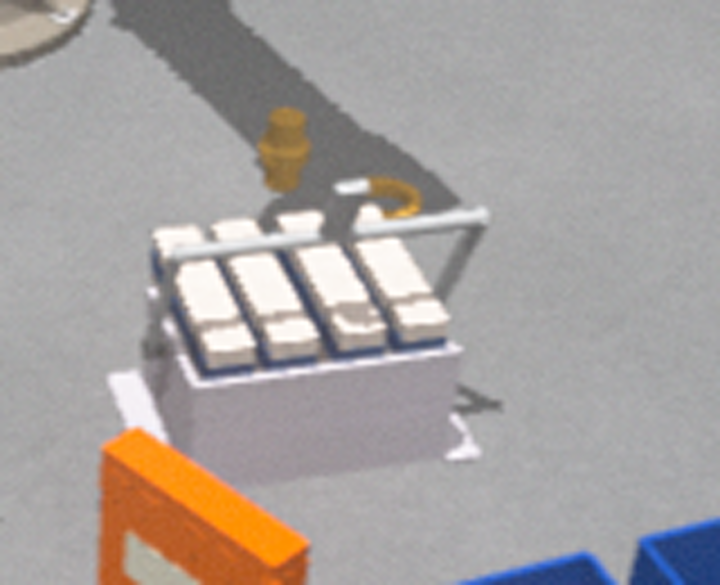

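All four tops are level in a line (fronts at X≈-0.060), and the bail is open with its tab at (350,190). Now I close the bail.

{"op": "drive_tool", "data": {
  "increments": [
    {"claw": 0.05, "dx": -0.04, "dy": 0.0037, "dz": 0, "wx": 0, "wy": 0, "wz": 0},
    {"claw": 0.05, "dx": -0.04, "dy": 0.0037, "dz": 0, "wx": 0, "wy": 0, "wz": 0},
    {"claw": 0.05, "dx": -0.04, "dy": 0.0037, "dz": 0, "wx": 0, "wy": 0, "wz": 0},
    {"claw": 0.05, "dx": -0.04, "dy": 0.0037, "dz": 0, "wx": 0, "wy": 0, "wz": 0},
    {"claw": 0.05, "dx": -0.037, "dy": 0.0037, "dz": 0, "wx": 0, "wy": 0, "wz": 0},
    {"claw": 0.05, "dx": 0, "dy": 0, "dz": 0, "wx": 0, "wy": 0, "wz": 0},
    {"claw": 0.05, "dx": 0, "dy": 0, "dz": 0, "wx": 0, "wy": 0, "wz": 0},
    {"claw": 0.05, "dx": 0, "dy": 0, "dz": 0, "wx": 0, "wy": 0, "wz": 0},
    {"claw": 0.05, "dx": 0, "dy": 0, "dz": 0, "wx": 0, "wy": 0, "wz": 0}
  ],
  "newtons": 30
}}

```text
t: 22.35
eef_pos: [0.6168, 0.0411, 0.3015]
tool_rot: [0.0, 0.052, 0.999, 0.0]
contact_force: [0.9, -0.0, -0.3]
gripper_width: 0.584
grasp_force: 0.0
```

```bash
python3 st.py .058 0.0005 .194 84
```

```text
in present frame mm [ -3.2   1.1 107.5] in target frame [ -3.2   1.2 107.5] turn [0.02 0.   0.  ] | TCP rack [ 54.8  -0.7 301.5] F [ 0.9 -0.  -0.3] t 22.35 w 0.5836397466545772
```

{"op": "drive_tool", "data": {
  "increments": [
    {"claw": 0.05, "dx": -0.003, "dy": 0.001, "dz": 0.03, "wx": 0, "wy": 0, "wz": 0},
    {"claw": 0.05, "dx": 0, "dy": 0, "dz": 0.035, "wx": 0, "wy": 0, "wz": 0},
    {"claw": 0.05, "dx": 0, "dy": 0, "dz": 0.025, "wx": 0, "wy": 0, "wz": 0},
    {"claw": 0.05, "dx": 0, "dy": 0, "dz": 0.0175, "wx": 0, "wy": 0, "wz": 0},
    {"claw": 0.05, "dx": 0, "dy": 0, "dz": 0, "wx": 0, "wy": 0, "wz": 0},
    {"claw": 0.012, "dx": 0, "dy": 0, "dz": 0, "wx": 0, "wy": 0, "wz": 0},
    {"claw": 0.012, "dx": 0, "dy": 0, "dz": 0, "wx": 0, "wy": 0, "wz": 0},
    {"claw": 0.012, "dx": 0, "dy": 0, "dz": 0, "wx": 0, "wy": 0, "wz": 0},
    {"claw": 0.012, "dx": 0, "dy": 0, "dz": 0, "wx": 0, "wy": 0, "wz": 0}
  ],
  "newtons": 30
}}

```text
t: 23.48
eef_pos: [0.6213, 0.0417, 0.1951]
tool_rot: [0.001, 0.052, 0.999, 0.0]
contact_force: [-1.1, -0.4, 6.7]
gripper_width: 0.202
grasp_force: 31.6
```

```bash
python3 st.py .058 0.0005 .194 84
```

```text
in present frame mm [1.2 0.2 1.1] in target frame [1.2 0.2 1.1] turn [ 0.03  0.12 -0.01] | TCP rack [ 59.2   0.3 195.1] F [-1.1 -0.4  6.7] t 23.475 w 0.20239889112602824
```

{"op": "drive_tool", "data": {
  "increments": [
    {"claw": 0.012, "dx": 0.0213, "dy": 0, "dz": -0.0078, "wx": 0, "wy": 0, "wz": 0},
    {"claw": 0.012, "dx": 0.0223, "dy": 0, "dz": -0.0043, "wx": 0, "wy": 0, "wz": 0},
    {"claw": 0.012, "dx": 0.0227, "dy": 0, "dz": -0.0007, "wx": 0, "wy": 0, "wz": 0},
    {"claw": 0.012, "dx": 0.0225, "dy": 0, "dz": 0.003, "wx": 0, "wy": 0, "wz": 0},
    {"claw": 0.012, "dx": 0.0218, "dy": 0, "dz": 0.0065, "wx": 0, "wy": 0, "wz": 0},
    {"claw": 0.012, "dx": 0.0204, "dy": 0, "dz": 0.0099, "wx": 0, "wy": 0, "wz": 0},
    {"claw": 0.012, "dx": 0.0186, "dy": 0, "dz": 0.013, "wx": 0, "wy": 0, "wz": 0},
    {"claw": 0.012, "dx": 0, "dy": 0, "dz": 0, "wx": 0, "wy": 0, "wz": 0}
  ],
  "newtons": 30
}}

```text
t: 24.48
eef_pos: [0.471, 0.0576, 0.1741]
tool_rot: [-0.0, 0.052, 0.999, 0.0]
contact_force: [-1.0, 1.3, 2.5]
gripper_width: 0.201
grasp_force: 32.7
```

```bash
python3 st.py -.0905 0 .1754 84
```

```text
in present frame mm [-1.4 -0.5 -1.3] in target frame [-1.4 -0.5 -1.3] turn [ 0.02 -0.03  0.04] | TCP rack [-91.9   0.5 174.1] F [-1.   1.3  2.5] t 24.475 w 0.2008518633640788
```

{"op": "drive_tool", "data": {
  "increments": [
    {"claw": 0.012, "dx": 0.0155, "dy": 0, "dz": 0.015, "wx": 0, "wy": 0, "wz": 0},
    {"claw": 0.012, "dx": 0.0136, "dy": 0, "dz": 0.0182, "wx": 0, "wy": 0, "wz": 0},
    {"claw": 0.012, "dx": 0.0105, "dy": 0, "dz": 0.0201, "wx": 0, "wy": 0, "wz": 0},
    {"claw": 0.012, "dx": 0.0071, "dy": 0, "dz": 0.0215, "wx": 0, "wy": 0, "wz": 0},
    {"claw": 0.012, "dx": 0.0031, "dy": 0, "dz": 0.0168, "wx": 0, "wy": 0, "wz": 0},
    {"claw": 0.012, "dx": 0.001, "dy": 0, "dz": 0.0125, "wx": 0, "wy": 0, "wz": 0},
    {"claw": 0.012, "dx": 0, "dy": 0, "dz": 0, "wx": 0, "wy": 0, "wz": 0},
    {"claw": 0.05, "dx": 0, "dy": 0, "dz": 0, "wx": 0, "wy": 0, "wz": 0},
    {"claw": 0.05, "dx": 0, "dy": 0, "dz": 0, "wx": 0, "wy": 0, "wz": 0},
    {"claw": 0.05, "dx": 0, "dy": 0, "dz": 0, "wx": 0, "wy": 0, "wz": 0},
    {"claw": 0.05, "dx": 0, "dy": 0, "dz": -0.02, "wx": 0, "wy": 0, "wz": 0},
    {"claw": 0.05, "dx": 0.02, "dy": 0, "dz": -0.04, "wx": 0, "wy": 0, "wz": 0},
    {"claw": 0.05, "dx": 0.02, "dy": 0.02, "dz": -0.05, "wx": 0, "wy": 0, "wz": 0},
    {"claw": 0.05, "dx": 0, "dy": 0.045, "dz": -0.05, "wx": 0, "wy": 0, "wz": 0},
    {"claw": 0.05, "dx": 0, "dy": 0.05, "dz": -0.04, "wx": 0, "wy": 0, "wz": 0},
    {"claw": 0.05, "dx": 0, "dy": 0.05, "dz": 0, "wx": 0, "wy": 0, "wz": 0},
    {"claw": 0.05, "dx": 0, "dy": 0.05, "dz": 0, "wx": 0, "wy": 0, "wz": 0},
    {"claw": 0.05, "dx": 0, "dy": 0.05, "dz": 0, "wx": 0, "wy": 0, "wz": 0},
    {"claw": 0.05, "dx": 0, "dy": 0, "dz": 0, "wx": 0, "wy": 0, "wz": 0},
    {"claw": 0.05, "dx": 0, "dy": 0, "dz": 0, "wx": 0, "wy": 0, "wz": 0}
  ],
  "newtons": 30
}}

```text
t: 26.98
eef_pos: [0.4087, 0.3252, 0.2654]
tool_rot: [-0.0, 0.053, 0.999, -0.001]
contact_force: [0.9, -0.4, 0.2]
gripper_width: 0.586
grasp_force: 0.0
```

```bash
python3 st.py -.14 0 .3 84;  python3 - <<'E'
from h import *
from station import *
p,d=read_camera("top");c=calibration("top");Q=torack(world(p,d,c['intrinsics'],c['R'],c['t']))
cv2.imwrite('pics/t5.png',cv2.resize(p[140:265,140:300,::-1],None,fx=4.5,fy=4.5,interpolation=cv2.INTER_CUBIC))
for y in(-.057,-.019,.019,.057):
    m=(d>0)&(abs(Q[...,2]-.1)<.006)&(abs(Q[...,1]-y)<.012)&(abs(Q[...,0])<.15);q=Q[m]
    print(y,len(q),q.min(0).round(3),q.max(0).round(3),q.mean(0).round(4))
m=(d>0)&(Q[...,0]<-.118)&(Q[...,0]>-.15)&(abs(Q[...,1])<.008)&(Q[...,2]>.03);print('tab',m.sum(),np.median(Q[m],0))
E
```

```text
in present frame mm [ -42.  -260.1  -34.4] in target frame [ -41.9 -260.1  -34.6] turn [-0.06 -0.01 -0.03] | TCP rack [-181.9  260.1  265.4] F [ 0.9 -0.4  0.2] t 26.975 w 0.5858777955665909
-0.057 260 [-0.06  -0.069  0.094] [ 0.061 -0.045  0.106] [-0.0005 -0.0571  0.1003]
-0.019 240 [-0.06  -0.031  0.094] [ 0.061 -0.008  0.106] [ 0.0005 -0.0194  0.1002]
0.019 251 [-0.06   0.007  0.094] [0.061 0.031 0.106] [-0.0009  0.0189  0.1001]
0.057 254 [-0.06   0.045  0.094] [0.061 0.069 0.106] [-0.0006  0.0571  0.1002]
tab 50 [-0.13405905 -0.00019721  0.06458807]
```

View pics/t5.png

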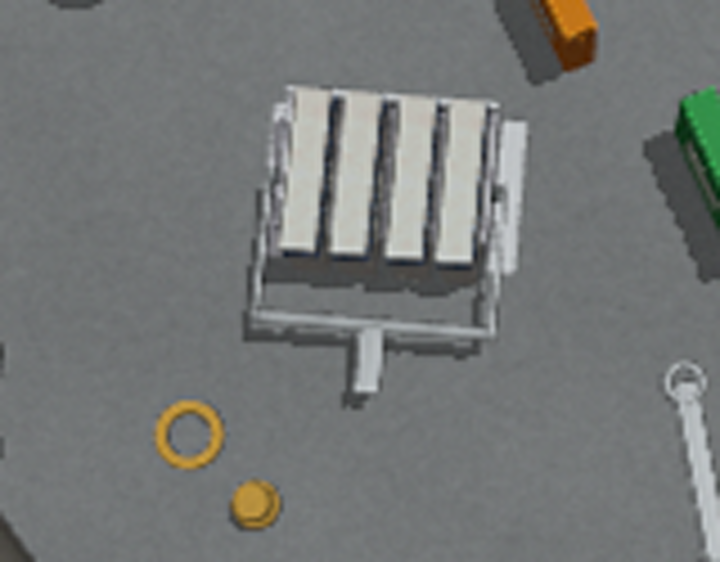

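All four cartons are home, with centres within 1 mm. The bail is closed: its tab at (368,360) is 64.6 mm high, against 64 mm at the start. The bystanders are undisturbed, so I hand in.

```bash
python3 -c "
from station import *
print(hand_in())"
```

```text
the job is handed in; nothing more can be done
None
```

The job is handed in at about 27 s: the final images show all four cartons fully home and upright with the bail closed in front of them; the judge's verdict was not shown.

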